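Lock the bench block into the stamping board

TASK

Get the steel bench block ready for hammering: with the fingertips only, push it along the wooden board into the corner until it sits flush against both the side rail and the back rail, then push the cam lever round clockwise (seen from above) as far as it goes, so that the cam clamps the block against the side rail. Slide the block, never pick it up or tip it, and leave all the other things on and around the board where they are; finish clear of everything with the block still locked in its corner.

Things in the scene. Friction and masses are not known exactly. Their poses are not given: they have to be found in the camera images.
- steel_block: the heavy plain steel bench block, 64 x 64 x 28 mm (x, y, z), about 0.9 kg, loose, lying flat on the board. Origin: centre of its underside; z up, x and y square to its sides. It is square, so which side faces the rails does not matter. Not the smaller brass cube with hollows, which stands off the board.
- stamping_board: the beech board the work is done on, fixed to the bench, 193 x 200 x 12 mm; its place and yaw differ from start to start. Origin: on the underside, at bench height; x points to the back, y to the left, z up. The wood reaches from x = -105 to 88 and y = -105 to 95 mm; its top is at z = 12 mm. Two wooden rails stand on it and form a corner at the back left (see nest and side_rail).
- side_rail (a point): middle of the foot of the side rail's inner face (x = -12.5, y = 70, z = 12 mm in the board's frame; axes as the board's). The rail runs along x, 82.5 mm to either side of this point, 20 mm wide, 16 mm high over the board.
- nest (a point): point on the board's top (x = 28, y = 38, z = 12 mm in the board's frame; axes as the board's) where the block's origin lies when the block is flush against both rails. The back rail, 20 mm wide and 16 mm high, runs along y from y = 18 to 65 mm, its inner face at x = 60 mm; the side rail's inner face is at y = 70 mm.
- cam_pivot (a point): point on the board's top under the vertical pivot of the cam lever (x = 26, y = -13.1, z = 12 mm in the board's frame), to the right of the block's corner place; axes as the board's. The steel cam here is a disc of radius 14 mm, set 6 mm off the pivot, from 2 to 15 mm over the board.
- lever_knob (a point): centre of the black ball, 20 mm in diameter, at the end of the cam lever, 78 mm from the pivot and 21 mm over the board's top. The straight steel arm from pivot to ball is 9 mm wide and lies between 15 and 23 mm over the board's top.
- cam_lever (a joint): lever angle in rad, growing clockwise seen from above. 0: fully open, the arm points to the right and a little back (60 deg clockwise from the board's x axis); 2.09: end stop, to the front (180 deg), beside the block. Below 0.6 the cam leaves at least 4 mm beside a seated block; from about 1.45 it bears on the block and the lever goes stiffer; from 1.75 the block is clamped. The lever stays where it is left.
- chasing_hammer: bystander: hammer with a wooden handle, 226 mm long, lying on the bench to the left of the board. Origin: centre of its underside.
- screwdriver_1: bystander: small green screwdriver, 115 mm long, 12 mm thick, lying on the bench in front of the board, to the right. Origin: centre of the underside.
- pliers_b: bystander: pliers with blue handles, 129 mm long, 10 mm high, lying on the bench to the left. Origin: centre of the underside.
- doming_block: bystander: brass cube with hollows, 42 mm, on the bench to the left. Origin: centre of its underside.
- nylon_mallet_head: bystander: cream nylon cylinder, 31 mm in diameter and 53 mm long, lying on the bench to the left. Origin: centre of its underside.
- ring_blank_0: bystander: dark ring, 22 mm in diameter and 10 mm high, lying on the board's front right corner. Origin: centre of its underside.
- wood_mandrel: bystander: tapered wooden ring stick, 165 mm long, 19 mm thick, lying on the bench far left. Origin: centre of its underside.

How it is judged:
On the way, in this order (a step that is already met when the one before it is completed fails the run):
1. the block is seated flush against both rails while the cam lever is still open (x of steel_block in the frame of nest between -0.003 and 0.003 m and y of steel_block in the frame of nest between -0.003 and 0.003 m and (angle between the x axis of steel_block and the x axis of stamping_board, either way round below 0.04 rad or angle between the y axis of steel_block and the x axis of stamping_board, either way round below 0.04 rad) and value of joint cam_lever below 1.2 rad), for 0.2 s.
2. the cam lever is round and clamps the block (x of steel_block in the frame of nest between -0.003 and 0.003 m and y of steel_block in the frame of nest between -0.003 and 0.003 m and (angle between the x axis of steel_block and the x axis of stamping_board, either way round below 0.04 rad or angle between the y axis of steel_block and the x axis of stamping_board, either way round below 0.04 rad) and value of joint cam_lever above 1.75 rad and contact force between cam_lever and steel_block above 4 N), for 0.2 s.
At the end, for the whole second after the job is handed in: The block lies flat in the corner, its origin within 3 mm of the nest point along the board's x and y and its sides within 0.04 rad of the rails; the cam lever stands beyond 1.75 rad and its cam presses on the block with more than 4 N; all at rest (all of step 2 and linear speed of steel_block below 0.01 m/s and z of steel_block in the frame of nest below 0.003 m and angle between steel_block's own z axis and vertical below 0.05 rad); the robot touches nothing.
It fails at once if the steel block is lifted more than 6 mm off the board or tipped (z of steel_block in the frame of nest above 0.006 m or angle between steel_block's own z axis and vertical above 0.15 rad).
It fails at once if another thing on or around the board is moved more than 15 mm (distance of any of chasing_hammer, screwdriver_1, pliers_b, doming_block, nylon_mallet_head, ring_blank_0, wood_mandrel from where it was at the start of the episode above 0.015 m).
It also fails if it takes over 61 s, if anything falls off the work surface, if the arm or the gripper's body presses on something with over 40 N, if the wrist force passes 120 N, or if a joint passes its speed limit or range.

ROBOT

A 6-joint arm with a two-finger parallel gripper is mounted at the origin on a cart in front of the work surface, level with it; the furniture and walls round the work are solid. World frame = base frame: x ahead of the robot, y to its left, z up, the work surface at z = 0. Lengths are in m, angles in rad, forces in N, time in s.
With the tool pointing down it reaches from about 0.325 to 0.85 m from the base axis. Payload 15.5 kg.
Tool frame: the origin (TCP) lies at the very end of the fingers, on their centre line; the grasp point (between the pads) lies bot.hold_point_z behind it (bot.hold_point_z is the distance from the TCP to the grasp point, in m); z points along the fingers, y is the direction in which the jaws open and shut (so a half turn about z gives the same grasp; the last joint's range is limited). The gripper opens to 91 mm and grips with 3 to 60 N. Pads are 32 mm wide; open, the fingers measure 118 mm over their backs; the gripper's body (76 mm by 178 mm) begins 60 mm behind the grasp point.
Start: joints at [-1.409, 0.494, 1.345, -0, 1.302, -0.096], TCP at [0.159, -0.605, 0.214] pointing down, gripper open.
Joint ranges: [-2.91, 2.91], [-0.82, 2.16], [0.22, 2.67], [-1.22, 4.37], [0.12, 2.79], [-3.08, 3.08]. Speed limits (rad/s): [1.89, 1.89, 2.57, 3.01, 3.01, 3.01].

INTERFACE

Orientations are given as a unit quaternion [x, y, z, w].
In Python, from cell import bot gives the robot as it stands.
- The arm moves only by the shell command python3 -m handwheel 'ROWS' [OPENING] [FORCE]. ROWS is a JSON object of lists of equal length, an entry for each row: "translation": the shift along the tool's x, y, z in cm, a list of three; "yaw": the turn about the tool's z in degrees. In form: {"translation": [[dx, dy, dz], ...], "yaw": [yaw, ...]}. A call has 1 to 10 rows; each row is the pose to reach, as a shift and turn from the pose commanded when the call began, along the tool's axes at that moment; what a row does not reach only later rows make up. A row lasts 1/10 s, in which the tool goes at most 50 mm and 8.59 degrees, less where a joint would pass 70% of its speed; a pose out of reach is approached as far as the arm can. A call with a gripper value outside its range is refused whole. OPENING is the opening, from -1 (shut) to 1 (fully open), so that 0 is half open, set as the call begins (- or left out, the last holds). The fingers move at their own pace and stop on an object; FORCE is the grip in N (left out, the last holds). Time passes only in rows, so rows that repeat a pose let the fingers close. It gives the time, the measured TCP pose, the force and the opening at its end, in the units of the state.
- bot.observe(): the state, without advancing time (a new reading comes with each control period).
- bot.snapshot(name): name is "scene" or "top" or "wrist"; returns (picture, depth): 480x640x3 uint8, blue, green, red; 480x640 float32, m along the optical axis (not along the pixel's ray), 0 where there is no reading.
- bot.get_calibration(name): a dict with "fov_y" (degrees; the focal length in pixels is half the picture's height over the tangent of half this angle, whatever the lens; pixels are square), "cx", "cy" (the principal point, pixels), "R" (3x3) and "t" (3): a world point X has camera coordinates R X + t. Camera axes: x right, y down, z forward; pixel columns grow to the right and rows downward; lengths in m; the calibration is good to about 2 mm. A picture is of the moment at which its call begins: read the wrist's pose just before it. get_calibration takes no time and is no camera call; for the wrist camera it gives the pose at the moment of the call.
- bot.finish_job(): hands the job in, once; it reports no verdict.
The state is a dict: "time": time; "joints": joint angles; "qvel": joint speeds; "tau": joint torques, N m; "eef_pos": TCP position; "tcp_rot": TCP orientation; "ft_force": force on the tool from outside, world axes, zero at the start; "torque": the same for the moment, N m; "gripper_width": finger opening in m.
Only numpy, scipy, OpenCV 4.12 (cv2) and the standard library are available. Lean on these libraries where they do the work, as an engineer would, in place of code of your own. Each camera call takes 0.05 s, during which the arm holds its last target.

## Working session

There is one attempt and no reset: what is moved stays moved. The work goes in short steps, Python scripts to look and compute and a shell command to move; the robot and the scene stay as the last step left them, time stands still between calls to the robot, and variables do not carry over. Pictures are saved under pics/ and viewed, and the job is handed in when it is done.

```bash
ls; mkdir -p pics
python3 - <<'E'
from cell import bot
import cv2,numpy as np
s=bot.observe();print({k:np.round(v,3) for k,v in s.items()})
for n in("scene","top"):
    p,d=bot.snapshot(n);cv2.imwrite(f"pics/{n}0.png",p);np.save(f"pics/{n}0.npy",d);c=bot.get_calibration(n);print(n,c)
E
```

```text
pics
{'time': np.float64(0.0), 'joints': array([-1.409,  0.494,  1.346, -0.   ,  1.302, -0.096]), 'qvel': array([ 0.003, -0.001, -0.   ,  0.001, -0.001, -0.   ]), 'tau': array([-0.0000e+00, -8.7881e+01, -3.8186e+01,  7.1000e-02,  5.3000e-02,
       -0.0000e+00]), 'eef_pos': array([ 0.159, -0.604,  0.213]), 'tcp_rot': array([ 0.992,  0.128, -0.   , -0.001]), 'ft_force': array([-0.778, -0.007,  0.288]), 'torque': array([-0.037,  0.011, -0.015]), 'gripper_width': np.float64(0.091)}
scene {'fov_y': 50.69341402395855, 'cx': 313.87453818605735, 'cy': 243.79122555716324, 'R': array([[-0.60145246, -0.79890469, -0.00249814],
       [-0.58622873,  0.44346021, -0.67799626],
       [ 0.54276221, -0.40631803, -0.73506111]]), 't': array([0.40473727, 0.29511211, 0.88134021])}
top {'fov_y': 52.20079308458236, 'cx': 315.8765327600553, 'cy': 237.0248012010524, 'R': array([[-0.00436048, -0.99987698,  0.01506676],
       [-0.99515388,  0.00285881, -0.09828821],
       [ 0.09823305, -0.01542233, -0.99504393]]), 't': array([0.12347986, 0.51061592, 1.03124399])}
```

View pics/top0.png

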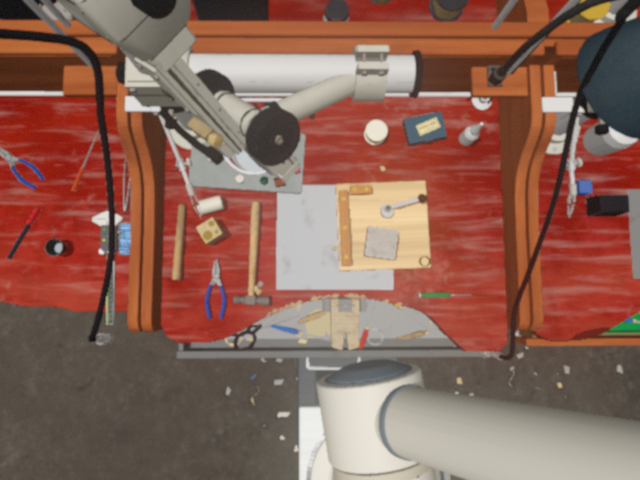

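View pics/scene0.png

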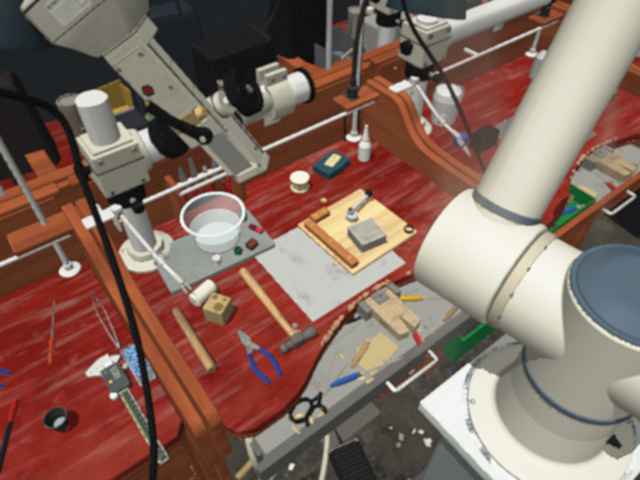

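Run:
```python
import cv2
p=cv2.imread("pics/top0.png");print(p.shape)
cv2.imwrite("pics/crop0.png",cv2.resize(p[170:350,250:470],None,fx=3.5,fy=3.3,interpolation=cv2.INTER_CUBIC))
```

```text
(480, 640, 3)
```

View pics/crop0.png

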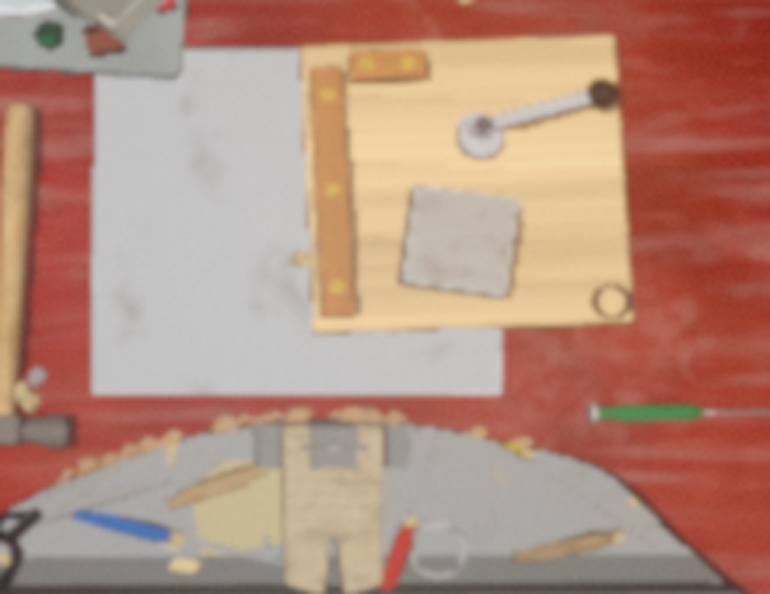

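The top view shows the board with its corner at the back left of the crop, the rails at (330,190) and (388,66), the block centred at about (460,241), the lever pivot at (482,127), the knob at (603,94) and the ring at (612,301).

```bash
cat > h.py <<'E'
import numpy as np
from cell import bot
def px2w(c,u,v,z):
    f=240/np.tan(np.radians(c["fov_y"]/2)); R=np.array(c["R"]);t=np.array(c["t"])
    d=R.T@np.array([(u-c["cx"])/f,(v-c["cy"])/f,1]); o=-R.T@t
    return o+d*(z-o[2])/d[2]
def w2px(c,X):
    f=240/np.tan(np.radians(c["fov_y"]/2)); p=np.array(c["R"])@X+c["t"]
    return np.array([c["cx"]+f*p[0]/p[2],c["cy"]+f*p[1]/p[2]])
def rigid(A,B): # B=R A+t
    A=np.array(A);B=np.array(B);a=A-A.mean(0);b=B-B.mean(0)
    th=np.arctan2((a[:,0]*b[:,1]-a[:,1]*b[:,0]).sum(),(a*b).sum())
    R=np.array([[np.cos(th),-np.sin(th)],[np.sin(th),np.cos(th)]]);t=B.mean(0)-R@A.mean(0)
    return th,t,np.linalg.norm(A@R.T+t-B,axis=1)
E
python3 - <<'E'
from h import *
c=bot.get_calibration("top")
g=lambda l,z:np.array([px2w(c,250+u/3.5,170+v/3.3,z)[:2] for u,v in l])
b=g([(302,47),(614,36),(633,322),(314,331)],.012)
th,t,r=rigid([(.088,.095),(.088,-.105),(-.105,-.105),(-.105,.095)],b)
print(b,np.degrees(th),t,r)
k=g([(413,185),(521,200),(510,297),(400,283)],.040)
h=.032
th2,t2,r2=rigid([(h,h),(h,-h),(-h,-h),(-h,h)],k);print(k,np.degrees(th2),t2,r2)
R=np.array([[np.cos(th),-np.sin(th)],[np.sin(th),np.cos(th)]])
print("block in board",R.T@(t2-t),np.degrees(th2-th))
for n,p,z in(("pivot",(482,127),.035),("knob",(603,94),.033),("ring",(612,301),.02)):
    w=g([p],z)[0];print(n,w,R.T@(w-t))
E
```

```text
[[ 0.62905634  0.07593669]
 [ 0.63630548 -0.12146718]
 [ 0.44481073 -0.12825094]
 [ 0.43966618  0.0701047 ]] 1.8434764303908882 [ 0.54579444 -0.02064833] [0.00202735 0.00153419 0.00092782 0.00204508]
[[ 0.532653    0.01072438]
 [ 0.52273458 -0.05498098]
 [ 0.46012899 -0.04698929]
 [ 0.46935198  0.01954181]] -7.928352863872226 [ 0.49621714 -0.01792602] [0.00140886 0.00121593 0.00178317 0.00142173]
block in board [-0.04946406  0.00431576] -9.771829294263116
pivot [ 0.57119717 -0.03290452] [ 0.02499531 -0.01306703]
knob [ 0.59319777 -0.10850695] [ 0.04455246 -0.08933807]
ring [ 0.45830428 -0.11361787] [-0.09043563 -0.09010693]
```

Run:
```python
from h import *
import cv2
c=bot.get_calibration("top");d=np.load("pics/top0.npy")
f=240/np.tan(np.radians(c["fov_y"]/2));v,u=np.mgrid[:480,:640]
P=np.stack([(u-c["cx"])/f*d,(v-c["cy"])/f*d,d],-1)
W=(P-c["t"])@np.array(c["R"])
np.save("pics/W.npy",W)
# max height on 5 cm grid
ok=d>0
for x in np.arange(.8,.1,-.05):
    print("%.2f"%x,[int(1000*np.max(W[...,2][ok&(abs(W[...,0]-x)<.025)&(abs(W[...,1]-y)<.025)],initial=-1)) for y in np.arange(.3,-.7,-.05)])
print(bot.hold_point_z);c=bot.get_calibration("wrist");s=bot.observe()
R=np.array(c["R"]);print("cam pos",-R.T@c["t"],"axis",R[2],"xcam",R[0],s["eef_pos"],c["fov_y"])
```

```text
0.80 [293, 293, 294, 293, 293, 327, 327, 300, 129, 129, 312, 451, 454, 425, 170, -1000, 4, -1000, -1000, -1000]
0.75 [533, 552, 297, 307, 308, 328, 329, 302, 27, 27, 109, 533, 457, 225, 204, 122, 102, -1000, 2, -1000]
0.70 [628, 613, 335, 329, 312, 285, 272, 7, 27, 23, 69, 472, 458, 231, 222, 67, 110, 107, 7, -1000]
0.65 [622, 457, 441, 431, 11, 17, 22, 18, 16, 6, 6, 419, 449, 415, 111, 91, 34, 7, 8, -1000]
0.60 [406, 411, 441, 411, 15, 33, 34, 43, 45, 7, 6, 345, 395, 398, 76, 64, 56, 55, 9, -1000]
0.55 [5, 25, 6, 8, 17, 34, 45, 46, 18, 7, 6, 314, 65, 64, 42, 36, 56, 55, 7, -1000]
0.50 [43, 24, 7, 7, 11, 34, 47, 45, 18, 11, 7, 271, 63, 64, 6, 7, 6, 7, 8, -1000]
0.45 [5, 23, 8, 7, 7, 32, 45, 44, 24, 12, 6, 213, 197, 63, 7, 6, 6, 7, 7, -1000]
0.40 [23, 27, 21, 7, 9, 8, 8, 7, 15, 14, 11, 150, 152, 65, 6, 6, 9, 6, 6, -1000]
0.35 [21, 27, 23, 8, 14, 15, 3, 6, 5, 6, 6, 69, 95, 66, 6, 6, 8, 6, 8, -107]
0.30 [5, 4, -103, -103, 2, 311, 311, 289, 600, 648, 6, 75, 74, 57, 7, 6, 6, 4, -60, -65]
0.25 [-70, -70, -69, 268, 337, 369, 470, 568, 657, 664, 6, 72, 71, -62, -62, -62, -60, -60, -60, -65]
0.20 [-1000, -1000, -794, -82, 335, 380, 471, 567, 595, -794, -791, -1000, -1000, -1000, -1000, -1000, -1000, -1000, -785, -784]
0.15 [-790, -786, -693, 6, 330, 355, 424, 460, -689, -691, -700, -784, -788, -788, -786, -788, -789, -787, -785, -785]
0.0188
cam pos [ 0.22713596 -0.58598189  0.38457889] axis [-0.2445858  -0.06449968 -0.96748001] xcam [ 2.54861482e-01 -9.66977571e-01  3.53980417e-05] [ 0.15868005 -0.60415806  0.21339447] 58.61133110597762
```

```bash
python3 -m handwheel '{"translation":[[1.5,-1.6,0],[4.4,-4.8,0],[7.7,-8.5,0],[11.5,-12.6,0],[15.3,-16.8,0],[19.1,-21,0],[22.9,-25.2,0],[26.2,-28.8,0],[28.5,-31.3,0],[29.2,-32.1,0]],"yaw":[0,0,0,0,0,0,0,0,0,0]}' -1 20
python3 -m handwheel '{"translation":[[1,-0.8,0],[3,-2.4,0],[6,-4.8,0],[9.2,-7.4,0],[12.4,-10,0],[15.4,-12.4,0],[17.4,-14,0],[18.4,-14.8,0],[18.4,-14.8,0]],"yaw":[0,2,4,6,8,10,12,12.9,12.9]}'
python3 - <<'E'
from h import *
import cv2
c=bot.get_calibration("wrist");p,d=bot.snapshot("wrist");cv2.imwrite("pics/w1.png",p);np.save("pics/w1.npy",d)
import pickle;pickle.dump(c,open("pics/w1.pkl","wb"));print(bot.observe()["eef_pos"],bot.observe()["tcp_rot"])
E
```

```text
time: 1.1
eef_pos: [0.3603, -0.2164, 0.2138]
tcp_rot: [0.992, 0.129, -0.0, -0.001]
ft_force: [-0.1, -0.9, -0.4]
gripper_width: 0.0139
time: 2.0
eef_pos: [0.5006, -0.0287, 0.2136]
tcp_rot: [1.0, 0.017, -0.0, -0.0]
ft_force: [0.5, 0.2, 0.5]
gripper_width: 0.0005
[ 0.49994455 -0.02956824  0.21360972] [ 9.99860683e-01  1.66888128e-02 -3.12280543e-04 -1.67260421e-05]
```

View pics/w1.png

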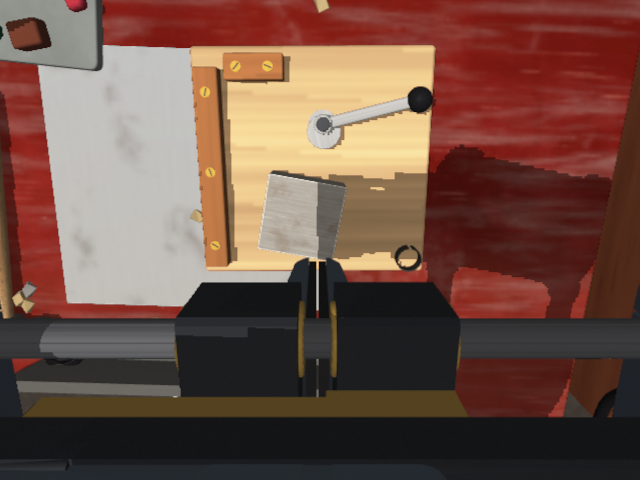

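The wrist view shows the whole board, with the block at about (302,215), the knob at (420,99), the pivot at (323,124) and the back rail at (253,67). I'll enlarge it to read the corners.

Run:
```python
import cv2
p=cv2.imread("pics/w1.png")
cv2.imwrite("pics/c1.png",cv2.resize(p[30:280,180:450],None,fx=2.9,fy=2.4,interpolation=cv2.INTER_CUBIC))
```

```text
(no output)
```

View pics/c1.png

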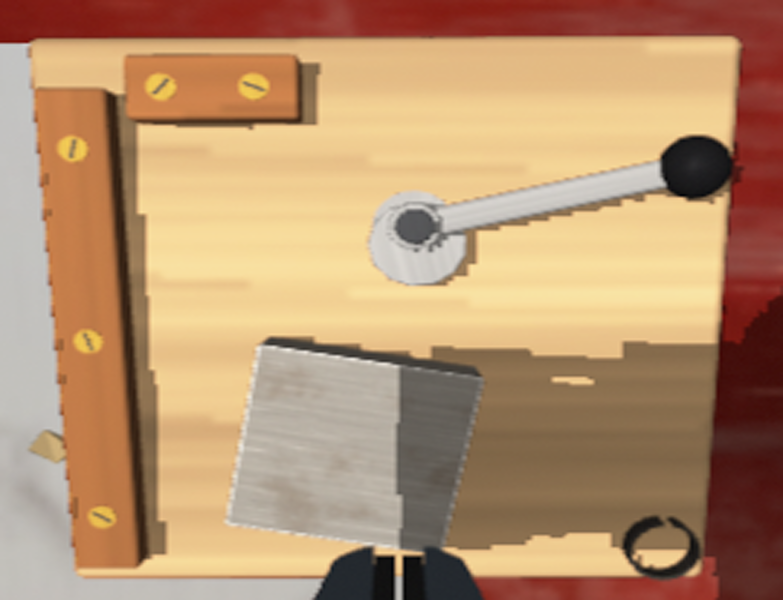

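```bash
cat > m1.py <<'E'
from h import *
import pickle
c=pickle.load(open("pics/w1.pkl","rb"))
g=lambda l,z:np.array([px2w(c,180+u/2.9,30+v/2.4,z)[:2] for u,v in l])
W=np.vstack([g([(32,40),(739,38),(706,572),(78,570)],.012),g([(107,90),(142,565),(128,120),(299,120)],.028)])
B=[(.088,.095),(.088,-.105),(-.105,-.105),(-.105,.095),(.070,.070),(-.095,.070),(.06,.065),(.06,.018)]
th,t,r=rigid(B,W);print(np.degrees(th),t,r)
h=.032;k=g([(261,346),(482,375),(443,549),(227,522)],.040)
th2,t2,r2=rigid([(h,h),(h,-h),(-h,-h),(-h,h)],k)
R=np.array([[np.cos(th),-np.sin(th)],[np.sin(th),np.cos(th)]])
print("block in board",R.T@(t2-t),np.degrees(th2-th),r2,(k-t)@R)
for n,p,z in(("pivot",(415,227),.037),("knob",(695,167),.033),("ring",(661,546),.02)):
    w=g([p],z)[0];print(n,w,R.T@(w-t))
s=bot.observe();print("tcp in board",R.T@(s["eef_pos"][:2]-t),s["tcp_rot"])
E
python3 m1.py
```

```text
2.288618557992906 [ 0.54629837 -0.0195036 ] [0.00217729 0.00262118 0.00170871 0.00385429 0.00136216 0.00093744
 0.00059909 0.00106456]
block in board [-0.04891078  0.00509618] -9.877190185276477 [0.00169235 0.00086243 0.00131845 0.00054958] [[-0.01323762  0.03010124]
 [-0.0233207  -0.03118079]
 [-0.0846738  -0.02052658]
 [-0.07441101  0.04199086]]
pivot [ 0.57179914 -0.03114283] [ 0.02501563 -0.01264827]
knob [ 0.59335757 -0.10620434] [ 0.04355941 -0.08851081]
ring [ 0.45964546 -0.11146284] [-0.09025603 -0.08842555]
tcp in board [-0.04671876 -0.00820554] [ 9.99860683e-01  1.66888128e-02 -3.12280543e-04 -1.67260421e-05]
```

```bash
python3 -m handwheel '{"translation":[[-0.2,1.5,1],[-0.2,3.5,4],[-0.2,5,7.5],[-0.2,5,11],[-0.2,5,14.5],[-0.2,5,17.3],[-0.2,5,18.8],[-0.2,5,19.3],[-0.2,5,19.3]],"yaw":[0,0,0,0,0,0,0,0,0]}' -1 20
python3 - <<'E'
from h import *
import cv2
c=bot.get_calibration("wrist");p,d=bot.snapshot("wrist");cv2.imwrite("pics/w2.png",p)
p,d=bot.snapshot("top");cv2.imwrite("pics/t2.png",p)
E
```

```text
time: 2.95
eef_pos: [0.499, -0.0805, 0.0208]
tcp_rot: [1.0, 0.016, -0.001, -0.0]
ft_force: [-0.3, 0.5, -0.1]
gripper_width: 0.0006
```

View pics/w2.png

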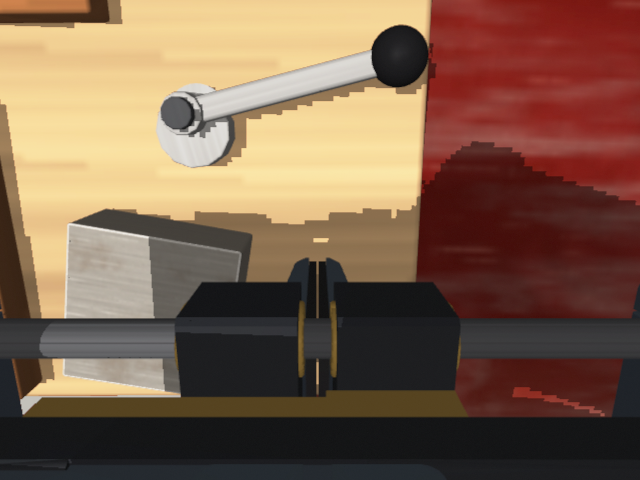

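```bash
python3 -m handwheel '{"translation":[[0,-0.7,0],[0,-1.4,0],[0,-2.1,0],[0,-2.7,0],[0,-3.2,0],[0,-3.6,0],[0,-4.0,0],[0,-4.3,0],[0,-4.5,0],[0,-4.5,0]],"yaw":[0,0,0,0,0,0,0,0,0,0]}'
python3 - <<'E'
from h import *
import cv2
p,d=bot.snapshot("wrist");cv2.imwrite("pics/w3.png",p)
E
```

```text
time: 4.05
eef_pos: [0.4986, -0.0346, 0.0212]
tcp_rot: [1.0, 0.016, 0.0, 0.0]
ft_force: [-0.1, -2.6, 2.1]
gripper_width: 0.0003
```

View pics/w3.png

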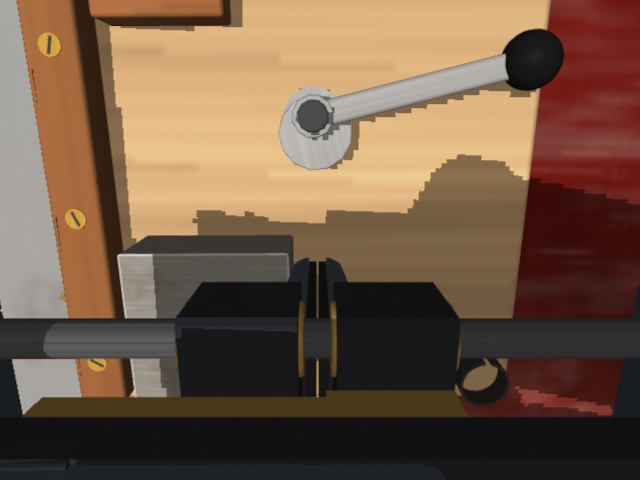

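The block has turned square to the board, its top left corner is at (119,255), and it is near the rail. I'll continue slowly until it meets the rail.

```bash
python3 -m handwheel '{"translation":[[0,-0.15,0],[0,-0.3,0],[0,-0.45,0],[0,-0.6,0]],"yaw":[0,0,0,0]}'
python3 -m handwheel '{"translation":[[0,-0.1,0],[0,-0.2,0],[0,-0.3,0]],"yaw":[0,0,0]}'
```

```text
time: 4.5
eef_pos: [0.4982, -0.0292, 0.0211]
tcp_rot: [1.0, 0.016, 0.0, 0.0]
ft_force: [0.2, -7.5, 4.3]
gripper_width: 0.0002
time: 4.8
eef_pos: [0.4981, -0.0262, 0.0211]
tcp_rot: [1.0, 0.016, 0.0, 0.0]
ft_force: [-0.0, -6.8, 4.3]
gripper_width: 0.0006
```

```bash
python3 -m handwheel '{"translation":[[0,-0.1,0],[0,-0.2,0],[0,-0.3,0]],"yaw":[0,0,0]}'
python3 - <<'E'
from h import *
import cv2
p,d=bot.snapshot("wrist");cv2.imwrite("pics/w4.png",p)
E
```

```text
time: 5.1
eef_pos: [0.4981, -0.0242, 0.0212]
tcp_rot: [1.0, 0.016, 0.0, 0.001]
ft_force: [-4.0, -31.1, 5.6]
gripper_width: 0.0002
```

View pics/w4.png

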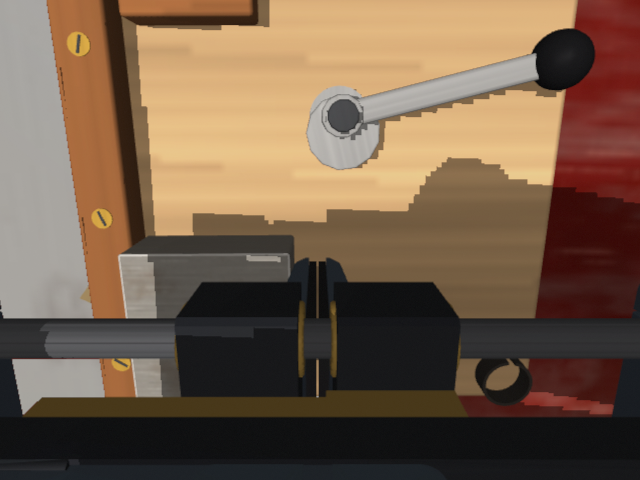

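```bash
python3 -m handwheel '{"translation":[[0,0.7,0],[0,1.5,0],[0,1.5,-2],[0,1.5,-5],[-1,1,-6.5],[-3.5,-1,-6.5],[-6,-3,-6.5],[-6.2,-4,-6.5],[-6.2,-4,-6.5]],"yaw":[0,0,0,0,0,0,0,0,0]}' -0.5 20
python3 - <<'E'
from h import *
import cv2
p,d=bot.snapshot("wrist");cv2.imwrite("pics/w5.png",p)
p,d=bot.snapshot("top");cv2.imwrite("pics/t5.png",cv2.resize(p[160:320,260:460],None,fx=4,fy=3.7,interpolation=cv2.INTER_CUBIC))
E
```

```text
time: 6.05
eef_pos: [0.4342, 0.0158, 0.086]
tcp_rot: [1.0, 0.016, -0.0, -0.0]
ft_force: [1.1, -1.0, 0.2]
gripper_width: 0.0225
```

View pics/w5.png

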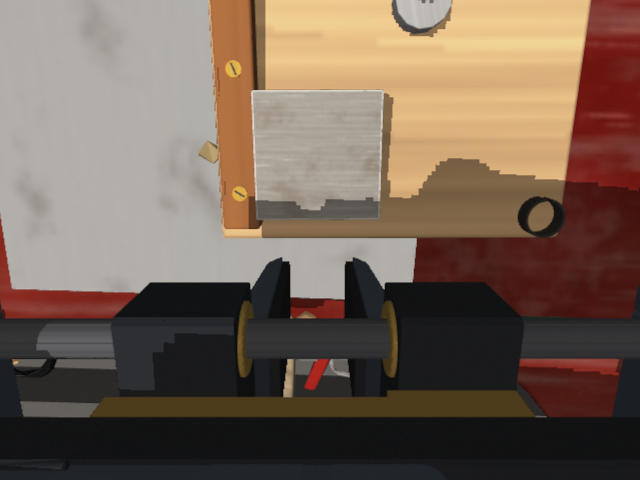

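View pics/t5.png

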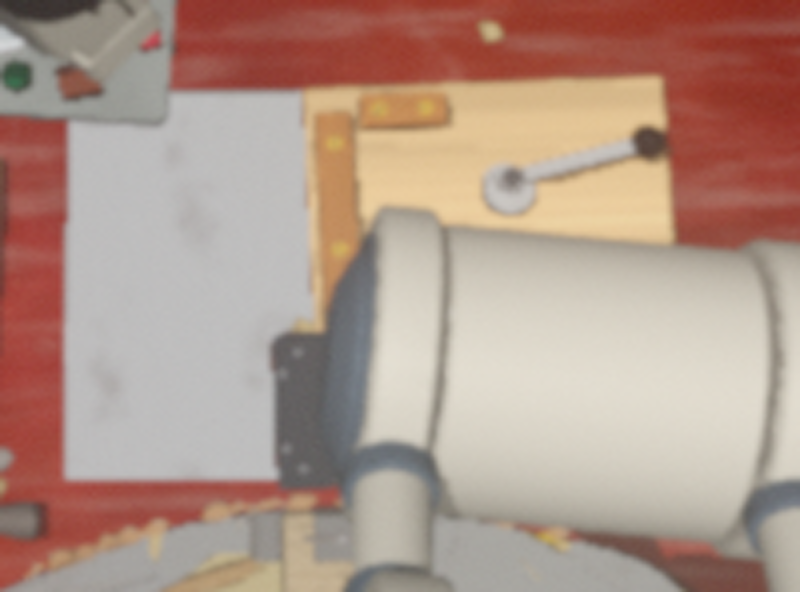

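```bash
cat > brd.py <<'E'
from h import *
th=np.radians(2.1);T=np.array([.546,-.020]);R=np.array([[np.cos(th),-np.sin(th)],[np.sin(th),np.cos(th)]])
tb=lambda w:(np.array(w)[:2]-T)@R*1000
E
python3 - <<'E'
from brd import *
c=bot.get_calibration("wrist")
for u,v in [(252,91),(383,91),(380,219),(256,219)]: print(tb(px2w(c,u,v,.04)))
print("railtop inner",tb(px2w(c,250,50,.028)),tb(px2w(c,261,225,.028)))
print("board front",tb(px2w(c,240,236,.012)),tb(px2w(c,500,236,.012)))
print("tcp",tb(bot.observe()["eef_pos"]))
E
```

```text
[-22.22399516  69.78103745]
[-22.44448831   6.61275533]
[-85.55469465   5.94491191]
[-85.30731144  70.34658729]
railtop inner [-1.97492196 71.67940478] [-91.28060072  69.47634929]
board front [-101.60507864   84.30090322] [-102.20468795  -69.76352772]
tcp [-109.01149498   38.71032773]
```

```bash
python3 -m handwheel '{"translation":[[-0.3,0,2],[-0.5,0,4.5],[-0.5,0,6.1],[-0.5,0,6.5],[-0.5,0,6.5]],"yaw":[0,0,0,0,0]}'
python3 -m handwheel '{"translation":[[0.7,0,0],[1.4,0,0],[2.1,0,0],[2.9,0,0],[3.7,0,0],[4.5,0,0],[5.3,0,0],[6,0,0],[6.5,0,0],[6.5,0,0]],"yaw":[0,0,0,0,0,0,0,0,0,0]}'
python3 - <<'E'
from brd import *
import cv2
c=bot.get_calibration("wrist")
p,d=bot.snapshot("wrist");cv2.imwrite("pics/w6.png",p);print("tcp",tb(bot.observe()["eef_pos"]))
E
```

```text
time: 6.65
eef_pos: [0.43, 0.0144, 0.0205]
tcp_rot: [1.0, 0.016, -0.0, -0.0]
ft_force: [1.0, -0.1, 0.3]
gripper_width: 0.0227
time: 7.65
eef_pos: [0.4955, 0.0169, 0.0213]
tcp_rot: [1.0, 0.016, 0.0, 0.0]
ft_force: [-1.4, 0.3, 0.5]
gripper_width: 0.0229
tcp [-49.11844502  38.73412116]
```

View pics/w6.png

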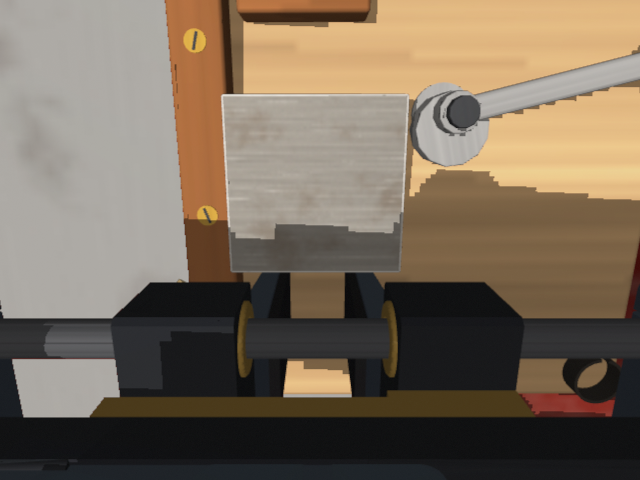

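The block is sliding squarely along the rail. Its back edge is at row 95, the back rail's face is at row 18, and it clears the cam at (412,125).

```bash
python3 -m handwheel '{"translation":[[0.5,0,0],[1.0,0,0],[1.4,0,0],[1.7,0,0],[2.0,0,0],[2.2,0,0]],"yaw":[0,0,0,0,0,0]}'
python3 - <<'E'
from brd import *
import cv2
c=bot.get_calibration("wrist")
p,d=bot.snapshot("wrist");cv2.imwrite("pics/w7.png",p);print("tcp",tb(bot.observe()["eef_pos"]))
E
```

```text
time: 8.3
eef_pos: [0.5156, 0.0177, 0.0211]
tcp_rot: [1.0, 0.016, -0.001, -0.0]
ft_force: [-9.4, 0.2, 7.1]
gripper_width: 0.0228
tcp [-28.55012573  38.70752055]
```

View pics/w7.png

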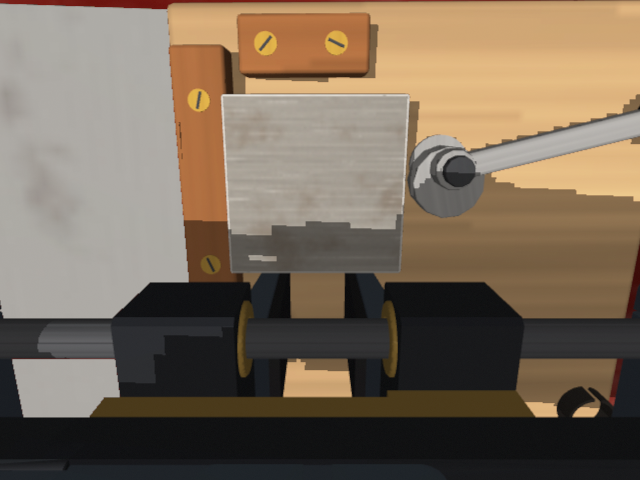

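Roughly 1 cm remains to the back rail, so I'll slow down.

```bash
python3 -m handwheel '{"translation":[[0.2,0,0],[0.4,0,0],[0.55,0,0],[0.65,0,0]],"yaw":[0,0,0,0]}'
python3 -m handwheel '{"translation":[[0.1,0,0],[0.2,0,0]],"yaw":[0,0]}'
python3 -m handwheel '{"translation":[[0.1,0,0],[0.2,0,0]],"yaw":[0,0]}'
```

```text
time: 8.75
eef_pos: [0.5223, 0.0178, 0.021]
tcp_rot: [1.0, 0.016, -0.001, -0.0]
ft_force: [-8.4, -0.7, 6.0]
gripper_width: 0.0226
time: 8.95
eef_pos: [0.5232, 0.0179, 0.021]
tcp_rot: [1.0, 0.016, -0.002, -0.0]
ft_force: [-16.0, -1.5, 12.8]
gripper_width: 0.0227
time: 9.15
eef_pos: [0.5233, 0.018, 0.0209]
tcp_rot: [1.0, 0.016, -0.003, -0.0]
ft_force: [-23.9, -3.9, 19.1]
gripper_width: 0.0227
```

Run:
```python
from brd import *
import cv2
c=bot.get_calibration("wrist")
p,d=bot.snapshot("wrist");cv2.imwrite("pics/w8.png",cv2.resize(p[:300,140:500],None,fx=2.2,fy=2,interpolation=cv2.INTER_CUBIC));print("tcp",tb(bot.observe()["eef_pos"]))
```

```text
tcp [-21.34240682  38.73346262]
```

View pics/w8.png

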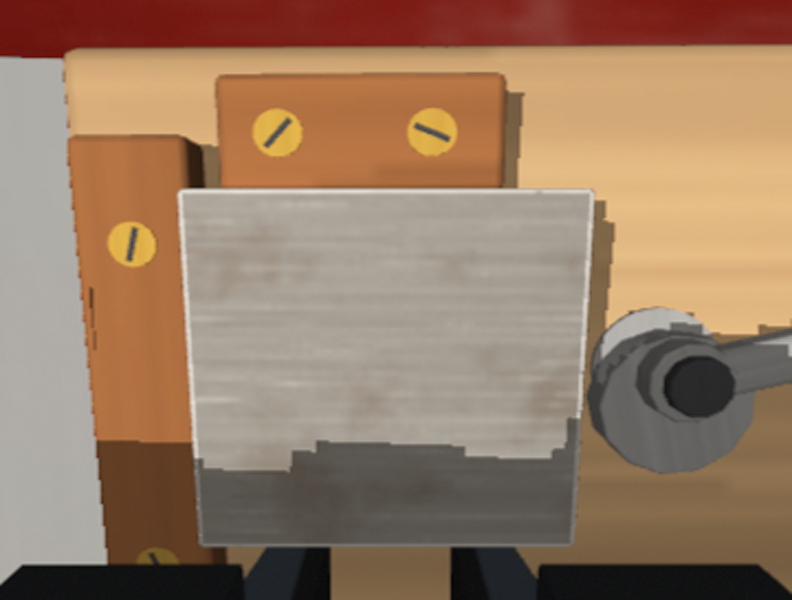

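```bash
python3 -m handwheel '{"translation":[[-0.8,0,0],[-2,0,0],[-2.5,0,-2],[-2.5,0,-5],[-2.5,0,-8.5],[-2.5,0,-11],[-2.5,0,-12],[-2.5,0,-12]],"yaw":[0,0,0,0,0,0,0,0]}' -1 20
python3 - <<'E'
from brd import *
import cv2
c=bot.get_calibration("wrist")
p,d=bot.snapshot("wrist");cv2.imwrite("pics/w9.png",cv2.resize(p[30:280,180:450],None,fx=2.9,fy=2.4,interpolation=cv2.INTER_CUBIC));s=bot.observe();t=tb(s["eef_pos"]);print("tcp",t,s["eef_pos"])
import pickle;pickle.dump(c,open("pics/w9.pkl","wb"))
P=np.array([26,-13.1])
def C(a,g=0):
    a=np.radians(a);s=16*abs(np.sin(a))+8.4*abs(np.cos(a))
    return P+48*np.array([np.cos(a),-np.sin(a)])-(4.5+s+g)*np.array([-np.sin(a),-np.cos(a)])
S=C(75.5,8);print("start",S,"move",(S-t)*[.1,-.1])
for a in range(76,186,8): print(a,np.round((C(a)-S)*[.1,-.1],2))
E
```

```text
time: 10.0
eef_pos: [0.5027, 0.017, 0.1419]
tcp_rot: [1.0, 0.016, 0.001, 0.0]
ft_force: [0.3, -0.5, -0.7]
gripper_width: 0.0004
tcp [-42.59053592  38.6797645 ] [0.5020207  0.01709311 0.14075859]
start [ 67.15324376 -52.0362625 ] move [10.97437797  9.0716027 ]
76 [-0.81  0.23]
84 [-1.5   0.66]
92 [-2.21  0.98]
100 [-2.81  1.21]
108 [-3.48  1.36]
116 [-4.19  1.41]
124 [-4.94  1.34]
132 [-5.69  1.15]
140 [-6.43  0.82]
148 [-7.12  0.35]
156 [-7.74 -0.23]
164 [-8.26 -0.94]
172 [-8.66 -1.74]
180 [-8.92 -2.6 ]
```

View pics/w9.png

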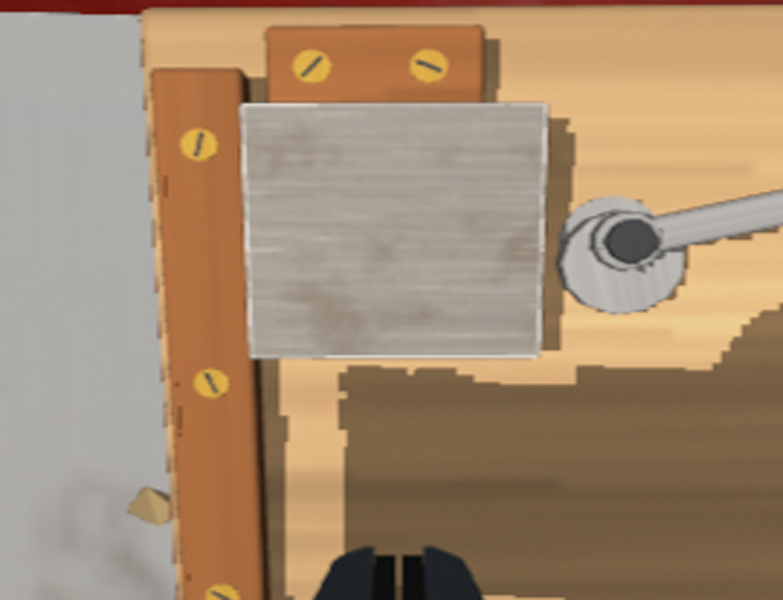

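Run:
```python
from brd import *
import cv2
c=bot.get_calibration("top");p,d=bot.snapshot("top");cv2.imwrite("pics/t9.png",p)
f=240/np.tan(np.radians(c["fov_y"]/2));v,u=np.mgrid[:480,:640]
W=(np.stack([(u-c["cx"])/f*d,(v-c["cy"])/f*d,d],-1)-c["t"])@np.array(c["R"])
ok=d>0
for x in np.arange(.75,.3,-.03):
    print("%.2f"%x,[int(1000*np.max(W[...,2][ok&(abs(W[...,0]-x)<.015)&(abs(W[...,1]-y)<.015)],initial=-1)) for y in np.arange(.15,-.4,-.03)])
```

```text
0.75 [294, 303, 302, 328, 327, 326, 301, 302, 27, 27, 28, 24, 103, 534, 527, 455, 166, 220, 202]
0.72 [319, 316, 306, 295, 291, 291, 280, 281, 27, 26, 26, 8, 107, 495, 494, 458, 156, 232, 226]
0.69 [324, 317, 293, 7, 6, 5, 4, 5, 5, 6, 8, 6, 5, 422, 442, 456, 143, 135, 197]
0.66 [310, 5, 5, 5, 3, -1000, -1000, -1000, -1000, -1000, 4, 4, -1000, 8, 428, 447, 430, 98, 110]
0.63 [422, 7, 15, 16, -1000, -1000, -1000, -1000, -1000, -1000, -1000, -1000, -1000, 2, 397, 422, 426, 384, 89]
0.60 [389, 9, 14, 31, -1000, -1000, -1000, -1000, -1000, -1000, -1000, -1000, -1000, 2, 339, 69, 71, 60, 5]
0.57 [7, 7, 524, 522, -1000, -1000, -1000, -1000, -1000, -1000, -1000, -1000, -1000, 6, 321, 66, 65, 59, 6]
0.54 [6, 264, 548, 548, 542, 541, 543, 543, -1000, -1000, -1000, -1000, -1000, 3, 298, 64, 63, 2, 5]
0.51 [7, 264, 551, 552, 547, 547, 551, 552, -1000, -1000, -1000, -1000, -1000, 6, 270, 64, 63, 55, 5]
0.48 [8, 265, 550, 550, 547, 546, 551, 552, 19, 23, 5, 3, -1000, 6, 237, 63, 63, 57, 6]
0.45 [8, 7, 555, 548, 530, 533, 549, 545, 27, 25, 5, 6, -1000, 5, 199, 64, 63, 4, 4]
0.42 [7, 7, 621, 564, -1000, 8, 604, 566, 6, 7, 6, 5, -1000, 5, 165, 64, 66, 4, 5]
0.39 [5, 8, 638, 644, 646, 643, 636, 4, 12, 17, 15, 12, 1, -1000, 130, 96, 64, 57, 5]
0.36 [6, 1, 685, 716, 718, 710, 666, -1000, -1000, -1000, 0, 3, 0, -1000, 93, 68, 64, 5, 4]
0.33 [835, 832, 820, 790, 791, 770, 723, -1000, -1000, -1000, -1000, -1000, -1000, -1000, 73, 64, 66, 7, 6]
0.30 [-103, 829, 825, 823, 818, 815, 810, -1000, -1000, -1000, -1000, -1000, -1000, -1000, 77, 44, 47, 5, 6]
```

View pics/t9.png

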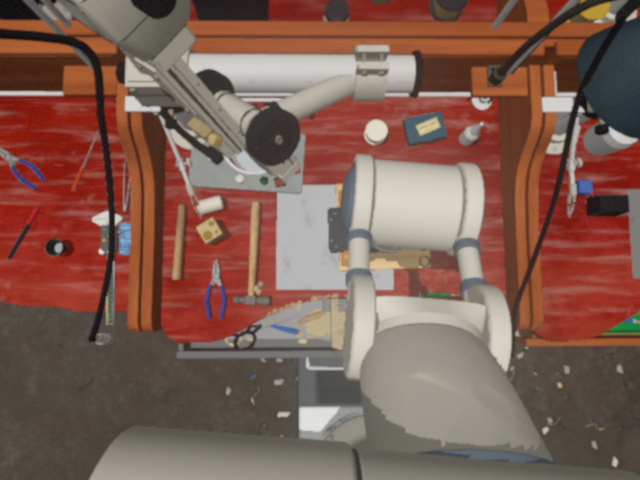

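Run:
```python
import numpy as np,cv2
W=np.load("pics/W.npy")
for y0 in np.arange(-.16,.06,.02):
    m=(W[...,2]>.1)&(W[...,2]<.6)&(abs(W[...,1]-y0)<.01)&(W[...,0]>.56)&(W[...,0]<.9)
    q=W[m]; 
    if len(q): i=q[:,0].argsort()[:5];print("%.2f"%y0,np.round(q[i][:,[0,2]],3).tolist())
```

```text
-0.16 [[0.786, 0.124], [0.786, 0.124], [0.786, 0.124], [0.786, 0.124], [0.786, 0.124]]
-0.14 [[0.785, 0.126], [0.786, 0.125], [0.786, 0.124], [0.786, 0.124], [0.786, 0.124]]
-0.12 [[0.785, 0.126], [0.785, 0.125], [0.785, 0.125], [0.786, 0.125], [0.786, 0.125]]
-0.10 [[0.785, 0.127], [0.785, 0.126], [0.786, 0.125], [0.786, 0.125], [0.786, 0.124]]
-0.08 [[0.786, 0.125], [0.786, 0.124], [0.786, 0.124], [0.787, 0.127], [0.787, 0.126]]
-0.06 [[0.732, 0.269], [0.734, 0.245], [0.738, 0.28], [0.738, 0.284], [0.74, 0.284]]
-0.04 [[0.73, 0.265], [0.73, 0.265], [0.731, 0.258], [0.731, 0.258], [0.731, 0.267]]
-0.02 [[0.737, 0.264], [0.737, 0.264], [0.737, 0.263], [0.738, 0.263], [0.738, 0.271]]
-0.00 [[0.725, 0.269], [0.725, 0.255], [0.725, 0.263], [0.727, 0.272], [0.727, 0.276]]
0.02 [[0.724, 0.262], [0.724, 0.261], [0.724, 0.256], [0.724, 0.265], [0.724, 0.261]]
0.04 [[0.724, 0.262], [0.724, 0.261], [0.724, 0.261], [0.724, 0.266], [0.724, 0.261]]
```

```bash
python3 -m handwheel '{"translation":[[0,1.5,0],[0.5,4,0],[2,6.5,0],[4.5,8.5,0],[7.5,9.1,0],[9.5,9.1,0],[10.5,9.1,0],[10.8,9.1,0],[10.8,9.1,0]],"yaw":[0,0,0,0,0,0,0,0,0]}' -1 20
python3 - <<'E'
from brd import *
import cv2
p,d=bot.snapshot("wrist");cv2.imwrite("pics/w10.png",p);s=bot.observe();print("tcp",tb(s["eef_pos"]),s["eef_pos"])
E
```

```text
time: 11.0
eef_pos: [0.6121, -0.0705, 0.1402]
tcp_rot: [1.0, 0.016, -0.001, -0.0]
ft_force: [0.1, 1.2, 0.0]
gripper_width: 0.0005
tcp [ 63.9409186  -52.72210665] [ 0.61182991 -0.07034367  0.14043931]
```

View pics/w10.png

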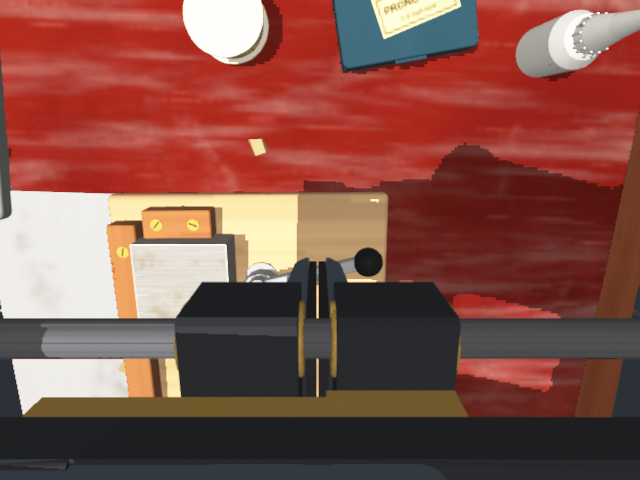

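```bash
python3 -m handwheel '{"translation":[[0.3,0,2],[0.3,0,5],[0.3,0,8],[0.3,0,10.5],[0.3,0,11.6],[0.3,0,11.9],[0.3,0,11.9]],"yaw":[0,0,0,0,0,0,0]}'
python3 - <<'E'
from brd import *
import cv2
p,d=bot.snapshot("wrist");cv2.imwrite("pics/w11.png",p);s=bot.observe();t=tb(s["eef_pos"]);print("tcp",t,s["eef_pos"])
P=np.array([26,-13.1])
def C(a,g=0):
    a=np.radians(a);s=16*abs(np.sin(a))+8.4*abs(np.cos(a))
    return P+48*np.array([np.cos(a),-np.sin(a)])-(4.5+s+g)*np.array([-np.sin(a),-np.cos(a)])
for a in range(76,188,8): print(a,np.round((C(a)-t)*[.1,-.1],2))
E
```

```text
time: 11.75
eef_pos: [0.6159, -0.0704, 0.0225]
tcp_rot: [1.0, 0.016, 0.0, 0.0]
ft_force: [0.2, -0.1, 0.4]
gripper_width: 0.0005
tcp [ 68.39690247 -52.98759503] [ 0.61629263 -0.07044569  0.0229743 ]
76 [-0.94  0.14]
84 [-1.62  0.56]
92 [-2.33  0.88]
100 [-2.93  1.12]
108 [-3.6   1.27]
116 [-4.32  1.31]
124 [-5.06  1.25]
132 [-5.82  1.05]
140 [-6.55  0.72]
148 [-7.25  0.26]
156 [-7.86 -0.33]
164 [-8.39 -1.03]
172 [-8.78 -1.83]
180 [-9.04 -2.7 ]
```

View pics/w11.png

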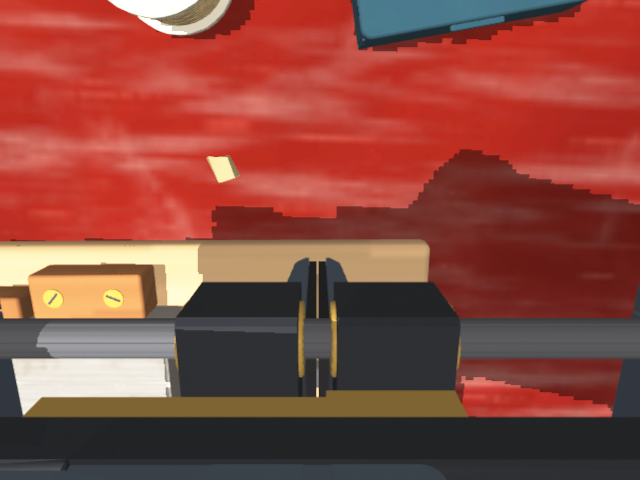

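```bash
python3 -m handwheel '{"translation":[[-0.5,0.1,0],[-0.95,0.15,0],[-1.3,0.35,0],[-1.6,0.55,0],[-2.0,0.75,0],[-2.35,0.9,0],[-2.65,1.0,0],[-2.95,1.1,0],[-3.3,1.2,0],[-3.6,1.25,0]],"yaw":[0,0,0,0,0,0,0,0,0,0]}'
python3 - <<'E'
from brd import *
import cv2
p,d=bot.snapshot("wrist");cv2.imwrite("pics/w12.png",p);s=bot.observe();print("tcp",tb(s["eef_pos"]),s["ft_force"])
E
```

```text
time: 12.8
eef_pos: [0.58, -0.0841, 0.0219]
tcp_rot: [1.0, 0.016, -0.0, 0.0]
ft_force: [1.6, 1.3, -0.7]
gripper_width: 0.0005
tcp [ 31.13381927 -65.26252125] [ 1.25795275  0.4996049  -0.19378235]
```

View pics/w12.png

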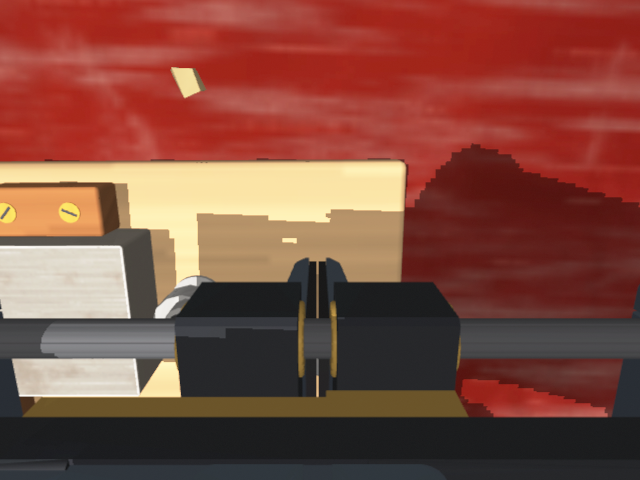

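```bash
python3 -m handwheel '{"translation":[[-0.35,0.05,0],[-0.7,0.06,0],[-1.1,0.05,0],[-1.45,0,0],[-1.85,-0.1,0],[-2.2,-0.2,0],[-2.6,-0.35,0],[-2.95,-0.5,0]],"yaw":[0,0,0,0,0,0,0,0]}'
python3 - <<'E'
from brd import *
import cv2
p,d=bot.snapshot("wrist");cv2.imwrite("pics/w13.png",p);s=bot.observe();print("tcp",tb(s["eef_pos"]),s["ft_force"])
p,d=bot.snapshot("scene");cv2.imwrite("pics/s13.png",cv2.resize(p[150:300,240:460],None,fx=3.5,fy=3.5))
E
```

```text
time: 13.65
eef_pos: [0.5506, -0.0799, 0.022]
tcp_rot: [1.0, 0.016, 0.0, 0.0]
ft_force: [3.6, -0.5, -0.2]
gripper_width: 0.0005
tcp [  1.87567203 -59.75244726] [ 1.92590057 -0.00575728  0.61407412]
```

View pics/w13.png

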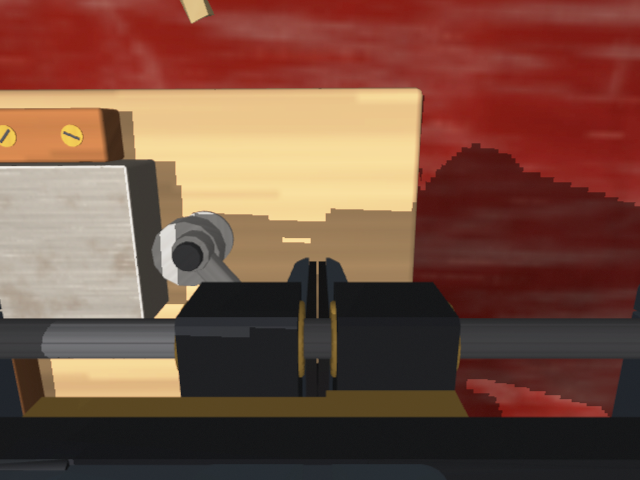

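View pics/s13.png

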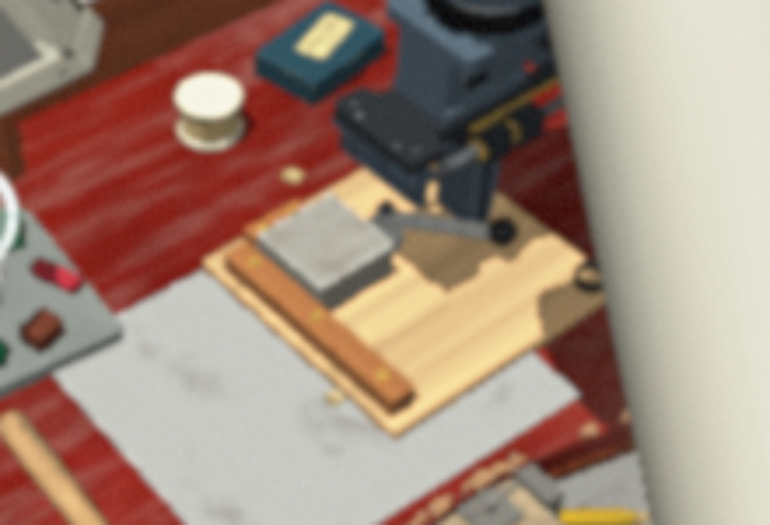

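```bash
python3 -m handwheel '{"translation":[[-0.35,-0.25,0],[-0.7,-0.47,0],[-1.0,-0.75,0],[-1.3,-1.05,0],[-1.6,-1.4,0]],"yaw":[0,0,0,0,0]}'
python3 - <<'E'
from brd import *
s=bot.observe();print("tcp",tb(s["eef_pos"]),s["ft_force"])
E
```

```text
time: 14.25
eef_pos: [0.5362, -0.067, 0.0224]
tcp_rot: [1.0, 0.016, 0.002, 0.001]
ft_force: [11.1, -6.5, -1.2]
gripper_width: 0.0003
tcp [-11.5154051  -46.62614111] [11.11026372 -6.45930754 -1.20163641]
```

```bash
python3 -m handwheel '{"translation":[[-0.15,-0.2,0],[-0.25,-0.4,0],[-0.4,-0.65,0],[-0.55,-0.95,0],[-0.65,-1.2,0]],"yaw":[0,0,0,0,0]}'
python3 - <<'E'
from brd import *
import cv2
s=bot.observe();print("tcp",tb(s["eef_pos"]),s["ft_force"])
p,d=bot.snapshot("wrist");cv2.imwrite("pics/w14.png",p)
E
```

```text
time: 14.75
eef_pos: [0.5299, -0.0556, 0.0226]
tcp_rot: [1.0, 0.016, 0.003, 0.001]
ft_force: [12.9, -12.3, -1.4]
gripper_width: 0.0002
tcp [-17.37893365 -35.02550019] [ 12.90598969 -12.25121617  -1.44981311]
```

View pics/w14.png

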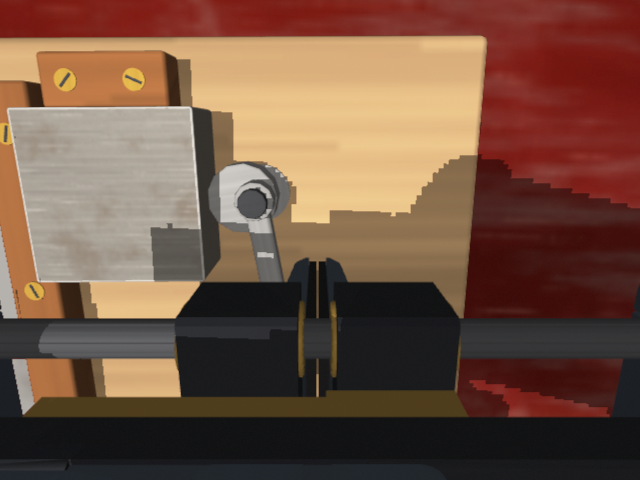

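```bash
python3 -m handwheel '{"translation":[[-0.1,-0.25,0],[-0.2,-0.5,0],[-0.2,-0.75,0],[-0.2,-0.95,0]],"yaw":[0,0,0,0]}'
python3 -m handwheel '{"translation":[[0,-0.1,0],[0,-0.2,0]],"yaw":[0,0]}'
python3 -m handwheel '{"translation":[[0,-0.1,0],[0,-0.2,0]],"yaw":[0,0]}'
```

```text
time: 15.2
eef_pos: [0.5271, -0.0465, 0.0225]
tcp_rot: [1.0, 0.016, 0.002, 0.001]
ft_force: [8.5, -30.9, -3.0]
gripper_width: 0.0005
time: 15.4
eef_pos: [0.5272, -0.0463, 0.0225]
tcp_rot: [1.0, 0.017, 0.002, 0.002]
ft_force: [5.1, -43.2, -0.7]
gripper_width: 0.0005
time: 15.6
eef_pos: [0.5272, -0.0459, 0.0226]
tcp_rot: [1.0, 0.017, 0.002, 0.003]
ft_force: [3.7, -63.6, -2.2]
gripper_width: 0.0006
```

The lever is at its end stop: the force climbs with no further motion. I'll retract to the right and up, then check.

```bash
python3 -m handwheel '{"translation":[[0,0.5,0],[0,1.5,0],[0,2.8,0],[0,3,-2],[0,3,-6],[-1,3,-10],[-2.5,3,-14],[-4,3,-17],[-4.5,3,-18],[-4.5,3,-18]],"yaw":[0,0,0,0,0,0,0,0,0,0]}'
python3 - <<'E'
from brd import *
import cv2,pickle
c=bot.get_calibration("wrist");p,d=bot.snapshot("wrist");cv2.imwrite("pics/w15.png",p);pickle.dump(c,open("pics/w15.pkl","wb"))
cv2.imwrite("pics/c15.png",cv2.resize(p[30:280,100:400],None,fx=2.6,fy=2.4,interpolation=cv2.INTER_CUBIC))
print(bot.observe()["ft_force"])
E
```

```text
time: 16.6
eef_pos: [0.4808, -0.073, 0.2029]
tcp_rot: [1.0, 0.016, 0.001, 0.0]
ft_force: [0.2, -0.8, -1.3]
gripper_width: 0.0003
[-0.3060967  -0.75829064  0.65993505]
```

View pics/w15.png

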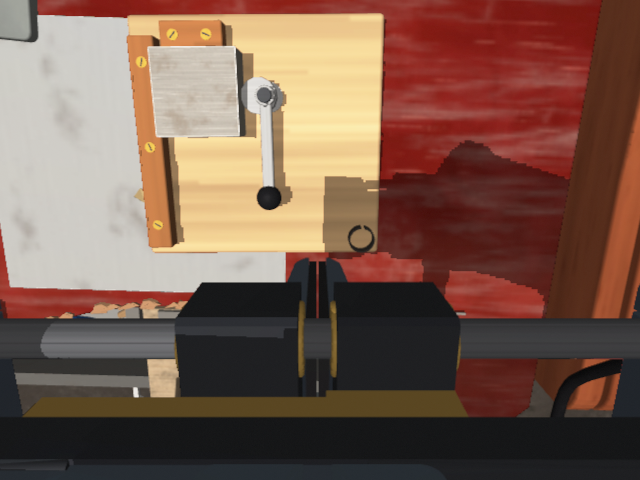

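View pics/c15.png

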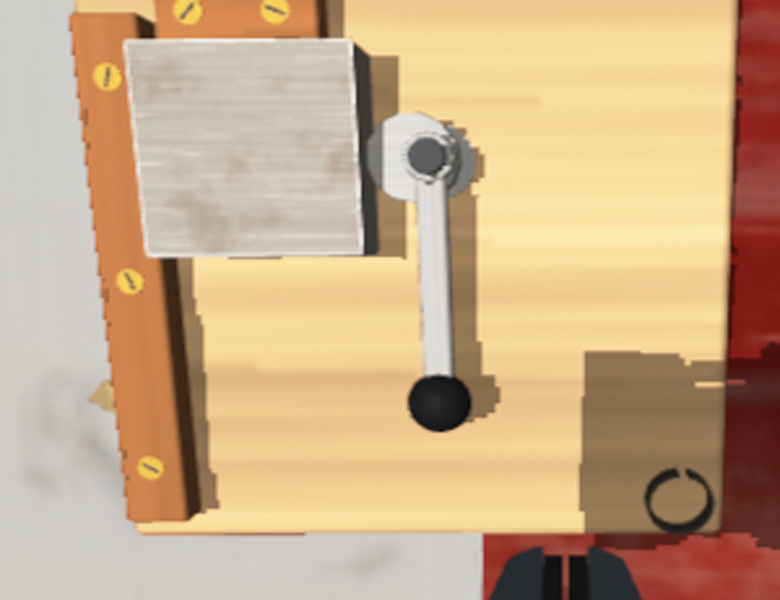

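Run:
```python
from brd import *
import pickle
c=pickle.load(open("pics/w15.pkl","rb"))
g=lambda u,v,z:tb(px2w(c,100+u/2.6,30+v/2.4,z))
k=[g(u,v,.04) for u,v in[(124,40),(352,39),(364,255),(148,256)]]
print(np.round(k,1)); th,t,r=rigid([(32,32),(32,-32),(-32,-32),(-32,32)],k);print("block",t,np.degrees(th),r)
a,b=g(428,155,.037),g(440,402,.033);print("pivot",a,"knob",b,"cw angle",np.degrees(np.arctan2(-(b-a)[1],(b-a)[0]))%360-60)
print("board FR",g(720,530,.012),"side rail",g(189,518,.028),"back rail",g(317,38,.028),"ring",g(679,500,.02))
```

```text
[[59.3 71.2]
 [59.3  7.8]
 [-4.1  7.6]
 [-4.1 70.8]]
block [27.59541016 39.32265748] 0.14939905686444854 [0.29661273 0.5065356  0.39433126 0.59350008]
pivot [ 26.16644852 -11.87568651] knob [-52.36481273 -12.35604178] cw angle 119.64954101301583
board FR [-103.74357138 -103.51706294] side rail [-93.79248203  70.67363459] back rail [61.65372622 19.91909151] ring [-90.15172789 -88.49142673]
```

Run:
```python
from cell import bot
import numpy as np
s=bot.observe();print(s["time"],s["ft_force"],np.abs(s["qvel"]).max());print(bot.finish_job())
```

```text
16.65 [-0.3060967  -0.75829064  0.65993505] 0.03467543367616681
the job is handed in; nothing more can be done
None
```

I pushed the steel block left against the side rail, then along it into the back rail. I then swung the cam lever round clockwise to its end stop, backed off to about 0.2 m height, and handed the job in at 16.65 s.

**Last checks, from the wrist camera:**
- **Block:** it is about (27.6, 39.3) mm in the board frame, against the nest at (28, 38). The pivot reads the same 1.2 mm to the left of its given place, so the true block position is about (27.6, 38.1). Its yaw is within 0.2° of the rails.
- **Lever:** it measures about 2.09 rad, which is the end stop. During the push the force rose to about 64 N with almost no further motion.
- **Other things:** the ring measured in the same place as before. I did not re-measure the other bystanders, but the robot never worked near them.
- **Robot:** it was clear of everything, with a tool force of about 1 N.

I could not measure the cam's clamping force on the block directly. I take it as clamped because the lever is at its end stop, well past 1.75 rad. No check failed; apart from that 1.2 mm offset, which is within the camera calibration, none disagreed.

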